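# Gauge the depth of a channel

## Robot

A 6-joint arm with a two-finger parallel gripper is mounted at the origin on a cart in front of the work surface, level with it; the furniture and walls round the work are solid. World frame = base frame: x ahead of the robot, y to its left, z up, the work surface at z = 0. Lengths are in m, angles in degrees, forces in N, time in s.
With the tool pointing down it reaches from about 0.4 to 0.825 m from the base axis. Payload 7 kg.
Tool frame: the origin (TCP) lies at the very end of the fingers, on their centre line; the grasp point (between the pads) lies r.pinch_z behind it (r.pinch_z is the distance from the TCP to the grasp point, in m); z points along the fingers, y is the direction in which the jaws open and shut (so a half turn about z gives the same grasp; the last joint's range is limited). The gripper opens to 88 mm and grips with 3 to 60 N. Pads are 19 mm wide; open, the fingers measure 130 mm over their backs; the gripper's body (78 mm by 193 mm) begins 47 mm behind the grasp point.
Start: joints at [80.564, 20.546, 0.682, 0, -70.136, -16.507], TCP at [0.295, 0.607, 0.199] pointing down, gripper open.
Joint ranges: [-176.03, 176.03], [-82.01, 121.73], [-58.28, 71.71], [-173.87, 95.51], [-174.79, -0.11], [-173.66, 173.66]. Speed limits (degrees/s): [136.94, 136.94, 172.46, 180, 180, 180].

## Interface

Orientations are given as [roll, pitch, yaw] about the fixed x, y, z axes, in that order (R = Rz(yaw) Ry(pitch) Rx(roll)).
In Python, from plant import r gives the robot as it stands. The module is installed in compiled form; this text tells all that it offers.
- The arm moves only by the tool servo_tool, never from a script. Its argument "steps" is a list of rows, each a list of 5 numbers: the finger opening in cm, from 0 to 8.76, then the shift along the tool's x, y, z in cm, then the turn about the tool's z in degrees. In form: [[fingers, x, y, z, spin], ...]. A call has 1 to 8 rows; each row shifts and turns the commanded pose from where the row before left it, along the tool's axes as they then stand; what a row does not reach is not made up. A row lasts 1/8 s, in which the tool goes at most 62.5 mm and 10.7 degrees, less where a joint would pass 70% of its speed; a pose out of reach is approached as far as the arm can. A call with a gripper value outside its range is refused whole. The fingers move at their own pace and stop on an object; "squeeze" is the grip in N (left out, the last holds). Time passes only in rows, so rows that do not move let the fingers close. It gives the time, the measured TCP pose, the force and the opening at its end, in the units of the state.
- r.get_state(): the state, without advancing time (a new reading comes with each control period).
- r.capture(name): name is "scene" or "top" or "wrist"; returns the picture (420x560x3 uint8, red, green, blue); there is no depth.
- r.calibration(name): a dict with "K" (3x3 intrinsics, pixels), "dist_coeffs" ([k1, k2, p1, p2, k3] as OpenCV has them; the pictures are not rectified), "rvec" (rotation vector, rad) and "tvec" (3), from world to camera coordinates, as OpenCV has them; the wrist camera has in their place "tool_from_camera" (4x4, takes a point from camera to tool coordinates, whose origin is the TCP and whose axes are the flange's). Camera axes: x right, y down, z forward; pixel columns grow to the right and rows downward; lengths in m; the calibration is good to about 2 mm. A picture is of the moment at which its call begins: read the wrist's pose just before it. calibration takes no time and is no camera call.
- r.close_job(): hands the job in, once; it reports no verdict.
The state is a dict: "time_s": time; "joints": joint angles; "qd": joint speeds; "joint_torque": joint torques, N m; "tcp_pos": TCP position; "eef_rot": TCP orientation; "contact_force": force on the tool from outside, world axes, zero at the start; "moment": the same for the moment, N m; "gripper_width": finger opening in m.
Only numpy, scipy, OpenCV 4.12 (cv2) and the standard library are available. Lean on these libraries where they do the work, as an engineer would, in place of code of your own. Each camera call takes 0.05 s, during which the arm holds its last target.

## Task

Take the depth gauge from its wooden rest and set it over the middle of the straight channel cut along the top of one steel block (not the block with round bores), its long base squarely across the channel. Push it down, its sprung probe on the channel floor, until the base sits flat on both edges, then let go and leave it standing there for the depth to be read.

Things in the scene. Friction and masses are not known exactly. Their poses are not given: they have to be found in the camera images.
- gauge_mid (a point): Depth gauge, upright, 0.3 kg: steel base 34 (x) x 70 (y) x 10 mm, on it a grey box housing 24 (x) x 30 (y) mm, 64 mm tall, white scale on its -x face, dark cap 3 mm high on top. This point is the housing's centre, 42 mm above the base's flat underside. z up, y along the long base. Grip the housing across its 30 mm width (along y).
- channel (a point): Middle of the channel in a fixed steel block, on its centre line, level with the block's top, 30 mm above the bench. Block 120 (x) x 96 (y) x 30 mm; the channel runs its full length along x, 24 mm wide, 12 mm deep, flat floor. A fixed sister block of the same size and metal has three round 24 mm bores in a row instead: not this one.
- gauge_probe (a joint): How far (m) the probe, a 6 mm pin under the middle of the base, is pushed up: 0 = fully out, tip 20 mm below the base's underside; 0.020 = flush; seated over the channel 0.008. A spring (2.0 N out, 2.8 N flush) drives it out against 1.4 N friction; pushing in takes about 4 N. Let go early, the gauge stays propped on the probe; seated, its weight holds it down.
- gauge_rest: Fixed wooden rest, 60 (x) x 90 (y) x 40 mm, origin at the centre of its underside. The gauge stands on its top at the start, probe hanging in a loose 18 mm hole: lift it straight up by at least 30 mm before moving aside.

How it is judged (in metres and radians):
At the end, for the whole second after the job is handed in: The gauge stands released, upright within 4.5 degrees, its base flat (within 2.5 mm) on both edges of the channel and across it within 17 degrees, within 25 mm of the middle along the channel and 12 mm of its centre line, the probe on the channel floor, pushed in by 6.2 to 9.8 mm (x of gauge_mid in the frame of channel between -0.025 and 0.025 m and y of gauge_mid in the frame of channel between -0.012 and 0.012 m and z of gauge_mid in the frame of channel between 0.0395 and 0.0445 m and angle between gauge_mid's own z axis and vertical below 0.08 rad and angle between the y axis of gauge_mid and the y axis of channel, either way round below 0.3 rad and value of joint gauge_probe between 0.0062 and 0.0098 m); the robot touches nothing.
It also fails if it takes over 48 s, if anything falls off the work surface, if the arm or the gripper's body presses on something with over 40 N, if the wrist force passes 120 N, or if a joint passes its speed limit or range.

## Working session

There is one attempt and no reset: what is moved stays moved. The work goes in short steps, Python scripts to look and compute and a tool call to move; the robot and the scene stay as the last step left them, time stands still between calls to the robot, and variables do not carry over. Pictures are saved under pics/ and viewed, and the job is handed in when it is done.

Besides the shell and the picture viewer there is one more tool, called after ">>>" by a JSON object that holds its "fn" and its "kwargs", one argument or row to a line. servo_tool: Moves the arm, as the interface text tells. Its arguments: {"type":"object","properties":{"steps":{"type":"array","items":{"type":"array","items":{"type":"number"}}},"squeeze":{"type":"number"}},"required":["steps"]}

```bash
mkdir -p pics; python3 - <<'E'
from plant import r
import cv2
s=r.get_state();print(s);print(r.pinch_z)
for n in ("scene","top","wrist"):
    cv2.imwrite(f"pics/{n}0.png",r.capture(n)[:,:,::-1]); print(n,r.calibration(n))
E
```

```text
{'time_s': 0.0, 'joints': array([ 8.05638618e+01,  2.05935176e+01,  6.32960992e-01, -2.00581041e-02,
       -7.01355262e+01, -1.65053328e+01]), 'qd': array([ 0.10781285,  0.03961301, -0.0876794 ,  0.02817212, -0.08875633,
        0.02841523]), 'joint_torque': array([-1.41306173e-03, -5.82718527e+01,  2.93050110e+01,  6.99699014e+00,
        6.95468858e-03, -1.54247537e-04]), 'tcp_pos': array([0.29509023, 0.60647806, 0.19779324]), 'eef_rot': array([ 1.79902519e+02, -9.22157256e-03, -2.59482947e+01]), 'contact_force': array([ 0.12772537, -0.26041758,  0.52702185]), 'moment': array([ 0.02283385, -0.05941161, -0.03383881]), 'gripper_width': 0.08773205059503904}
0.0188
scene {'K': array([[479.48186728,   0.        , 274.52808152],
       [  0.        , 479.48186728, 212.69844342],
       [  0.        ,   0.        ,   1.        ]]), 'dist_coeffs': array([0.00847539, 0.        , 0.        , 0.        , 0.        ]), 'rvec': array([ 1.93941807, -1.0446387 ,  0.53395164]), 'tvec': array([-0.34367627,  0.28996496,  0.79633804])}
top {'K': array([[399.22299163,   0.        , 280.81953217],
   
[... 219 characters left out ...]
2.1919771 ,  0.01305604]), 'tvec': array([-0.05933093,  0.50830058,  0.91874907])}
wrist {'K': array([[294.05038741,   0.        , 277.40168738],
       [  0.        , 294.05038741, 212.67240722],
       [  0.        ,   0.        ,   1.        ]]), 'dist_coeffs': array([-0.05189726,  0.        ,  0.        ,  0.        ,  0.        ]), 'tool_from_camera': array([[ 1.19698322e-03, -9.57318293e-01, -2.89033308e-01,
         7.92367281e-02],
       [ 9.99998737e-01,  8.43685475e-04,  1.34692495e-03,
         5.87580098e-04],
       [-1.04558269e-03, -2.89034555e-01,  9.57318094e-01,
        -1.85781818e-01],
       [ 0.00000000e+00,  0.00000000e+00,  0.00000000e+00,
         1.00000000e+00]])}
```

View pics/scene0.png

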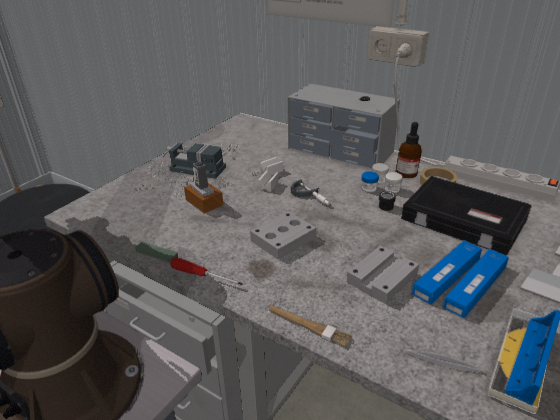

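View pics/top0.png

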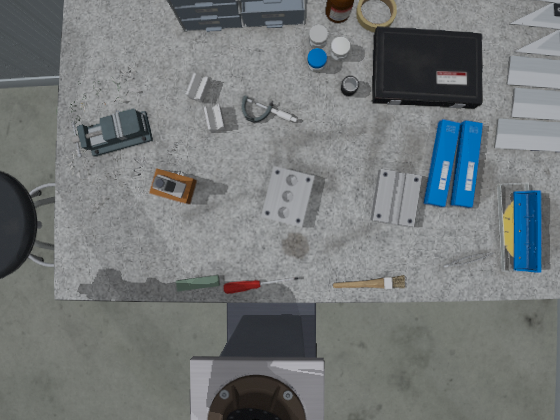

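View pics/wrist0.png

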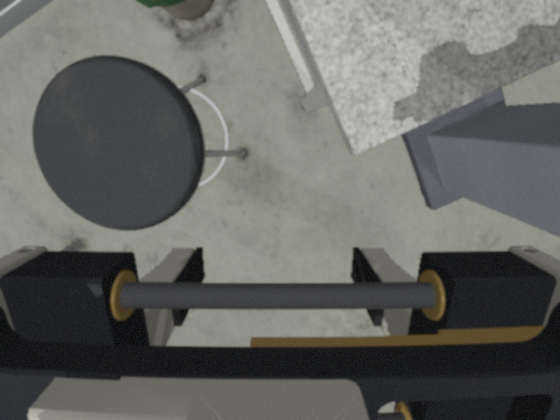

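```bash
cat > h.py <<'E'
import cv2,numpy as np
from plant import r
from scipy.spatial.transform import Rotation as Ro
def cam(n,s=None):
    c=r.calibration(n);K=c["K"];d=c["dist_coeffs"]
    if n=="wrist":
        T=np.eye(4);T[:3,:3]=Ro.from_euler('xyz',s["eef_rot"],degrees=True).as_matrix();T[:3,3]=s["tcp_pos"]
        W=np.linalg.inv(T@c["tool_from_camera"]);R=W[:3,:3];t=W[:3,3]
    else: R=cv2.Rodrigues(c["rvec"])[0];t=c["tvec"]
    return K,d,R,t
def proj(C,P):
    K,d,R,t=C;return cv2.projectPoints(np.array(P,float).reshape(-1,3),cv2.Rodrigues(R)[0],t,K,d)[0].reshape(-1,2)
def ray(C,uv,z):
    K,d,R,t=C;n=cv2.undistortPoints(np.array(uv,float).reshape(-1,1,2),K,d).reshape(-1,2)
    D=np.c_[n,np.ones(len(n))]@R; c=-R.T@t
    return c+D*((z-c[2])/D[:,2])[:,None]
E
python3 - <<'E'
from h import *
C=cam("top");S=cam("scene")
print(proj(C,[[.295,.607,.2],[0,0,0]]),proj(S,[[.295,.607,.2],[0,0,0]]))
a=cv2.imread("pics/top0.png")
b=np.hstack([cv2.resize(a[155:220,135:210],None,fx=5,fy=5,interpolation=cv2.INTER_CUBIC),cv2.resize(a[160:225,365:435],None,fx=5,fy=5,interpolation=cv2.INTER_CUBIC)])
cv2.imwrite("pics/topcrop.png",b)
a=cv2.imread("pics/scene0.png")
b=np.hstack([cv2.resize(a[155:220,170:240],None,fx=5,fy=5,interpolation=cv2.INTER_CUBIC),cv2.resize(a[240:305,340:425],None,fx=5,fy=5,interpolation=cv2.INTER_CUBIC)])
cv2.imwrite("pics/scenecrop.png",b)
E
```

```text
[[-50.83558102 310.76113502]
 [255.73177315 423.00929645]] [[ -5.18140487 134.31184806]
 [ 67.03850597 387.76059117]]
```

View pics/topcrop.png

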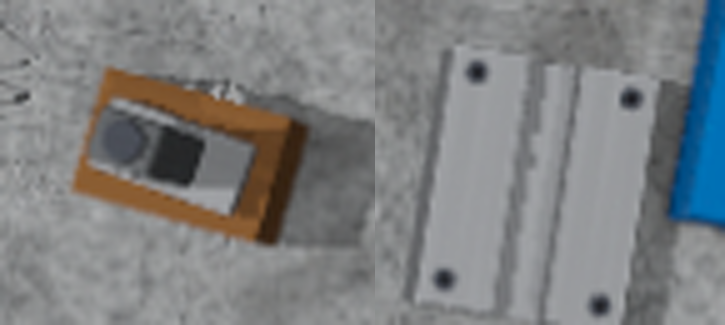

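View pics/scenecrop.png

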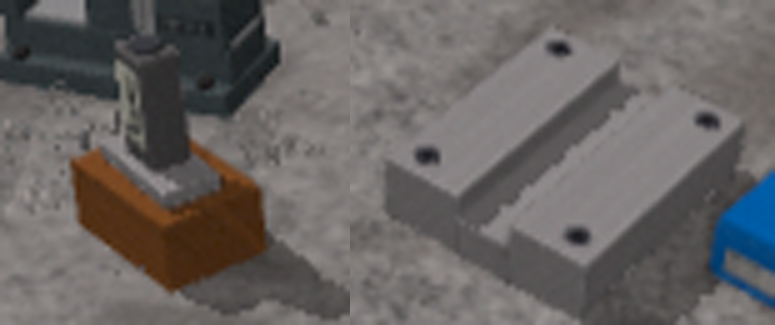

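```bash
python3 - <<'E'
from h import *
C=cam("top");S=cam("scene")
def t(p,x0,y0): return np.array(p)/5.+[x0,y0]-.4
def rep(n,P):
    print(n,np.round(P,4).tolist())
    if len(P)==4:
        print(' c',P.mean(0).round(4),'sides',[round(float(np.linalg.norm(P[i]-P[i-1])),4) for i in range(4)])
    for i in range(len(P)-1):
        e=P[i+1]-P[i];print('  ang',round(float(np.degrees(np.arctan2(e[1],e[0]))),1))
rep('rest',ray(C,t([(105,68),(292,120),(262,243),(75,190)],135,155),.04))
rep('base',ray(C,t([(118,97),(255,145),(237,215)],135,155),.05))
rep('cap',ray(C,t([(124,138)],135,155),.117))
o=(365-75,160)
rep('blk',ray(C,t([(453,45),(658,80),(628,330),(415,302)],*o),.03))
rep('holes',ray(C,t([(478,72),(632,98),(600,305),(444,279)],*o),.03))
o=(340-70,240)
rep('S blk holes',ray(S,t([(558,48-0),(707,121),(577,236),(427,156)],340-70,240),.03))
rep('S cap',ray(S,t([(147,44)],170,155),.117))
rep('S base near corner',ray(S,t([(180,200),(220,178)],170,155),.05))
rep('S rest',ray(S,t([(72,162),(165,222),(265,188)],170,155),.04))
E
```

```text
rest [[0.5998, 0.2255, 0.04], [0.5749, 0.1379, 0.04], [0.5189, 0.1513, 0.04], [0.5437, 0.2389, 0.04]]
 c [0.5593 0.1884 0.04  ] sides [0.0577, 0.0911, 0.0576, 0.091]
  ang -105.8
  ang 166.5
  ang 74.2
base [[0.585, 0.2158, 0.05], [0.5626, 0.1522, 0.05], [0.531, 0.1602, 0.05]]
  ang -109.4
  ang 165.8
cap [[0.5591, 0.1901, 0.117]]
blk [[0.5964, -0.2887, 0.03], [0.5801, -0.3827, 0.03], [0.4661, -0.3669, 0.03], [0.4793, -0.2697, 0.03]]
 c [ 0.5305 -0.327   0.03  ] sides [0.1186, 0.0954, 0.1151, 0.098]
  ang -99.8
  ang 172.1
  ang 82.3
holes [[0.584, -0.3, 0.03], [0.5719, -0.3705, 0.03], [0.4776, -0.3542, 0.03], [0.4897, -0.283, 0.03]]
 c [ 0.5308 -0.3269  0.03  ] sides [0.0958, 0.0716, 0.0957, 0.0721]
  ang -99.7
  ang 170.2
  ang 80.3
S blk holes [[0.5858, -0.2983, 0.03], [0.5729, -0.3699, 0.03], [0.4786, -0.353, 0.03], [0.4906, -0.2825, 0.03]]
 c [ 0.532  -0.3259  0.03  ] sides [0.0965, 0.0728, 0.0958, 0.0715]
  ang -100.2
  ang 169.8
  ang 80.3
S cap [[0.5592, 0.1894, 0.117]]
S base near corner [[0.5333, 0.1542, 0.05], [0.5608, 0.1511, 0.05]]
  ang -6.4
S rest [[0.5446, 0.2401, 0.04], [0.525, 0.1582, 0.04], [0.5778, 0.1364, 0.04]]
  ang -103.5
  ang -22.4
```

>>> {"fn": "servo_tool", "kwargs": {
  "steps": [
    [8.76, 2, 1.2, 0, 0],
    [8.76, 4, 2.5, 0, 0],
    [8.76, 5, 3.1, 0, 0],
    [8.76, 5, 3.1, 0, 0],
    [8.76, 5, 3.1, 0, 0],
    [8.76, 5, 3.1, 0, 0],
    [8.76, 5, 3.1, 0, 0],
    [8.76, 5, 3.1, 0, 0]
  ],
  "squeeze": 25
}}

```text
time_s: 1.15
tcp_pos: [0.5221, 0.2463, 0.199]
eef_rot: [-180.0, -0.0, -26.0]
contact_force: [0.2, 0.4, -0.3]
gripper_width: 0.0874
```

>>> {"fn": "servo_tool", "kwargs": {
  "steps": [
    [8.76, 4, 2.4, 0, 0],
    [8.76, 2, 1.2, 0, 0],
    [8.76, 0, 0, 0, -6],
    [8.76, 0, 0, 0, -5],
    [8.76, 0, 0, 0, 0]
  ]
}}

```text
time_s: 1.78
tcp_pos: [0.5595, 0.1894, 0.1987]
eef_rot: [180.0, 0.0, -15.0]
contact_force: [-0.9, -0.7, -0.4]
gripper_width: 0.0878
```

```bash
cat > look.py <<'E'
import sys,pickle
from h import *
s=r.get_state();k=sys.argv[1]
print(s["time_s"],s["tcp_pos"].round(4),s["eef_rot"].round(2),s["contact_force"].round(2),s["gripper_width"],s["joints"].round(1))
for n in sys.argv[2:]:
    cv2.imwrite(f"pics/{n}{k}.png",r.capture(n)[:,:,::-1])
pickle.dump(s,open(f"s{k}.pkl","wb"))
E
python3 look.py 1 wrist top
```

```text
1.775 [0.5595 0.1894 0.1987] [ 1.7999e+02  1.0000e-02 -1.5020e+01] [-0.88 -0.74 -0.38] 0.08775143959141891 [ 37.6  12.7 -10.3  -0.  -67.   37.3]
```

View pics/wrist1.png

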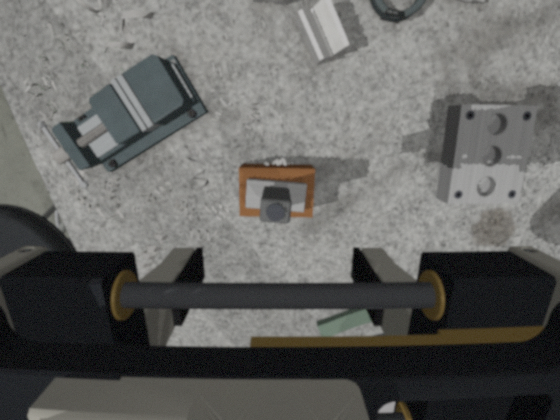

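```bash
python3 - <<'E'
from h import *
import pickle
C=cam("wrist",pickle.load(open("s1.pkl","rb")))
print(ray(C,[(276,211)],.117), ray(C,[(246,180),(307,184),(307,212),(246,208)],.05))
a=cv2.imread("pics/wrist1.png")
cv2.imwrite("pics/w1c.png",cv2.resize(a[155:230,230:325],None,fx=8,fy=8,interpolation=cv2.INTER_CUBIC))
E
```

```text
[[0.55945534 0.18962471 0.117     ]] [[0.58521744 0.21871227 0.05      ]
 [0.56253534 0.15195405 0.05      ]
 [0.52964742 0.15973366 0.05      ]
 [0.55310118 0.22833622 0.05      ]]
```

View pics/w1c.png

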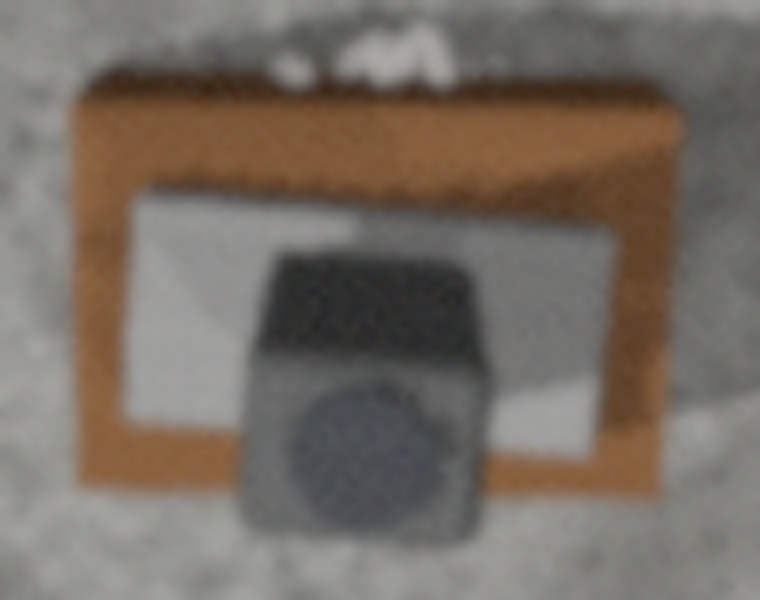

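>>> {"fn": "servo_tool", "kwargs": {
  "steps": [
    [8.76, 0, 0, 1, 4],
    [8.76, 0, 0, 2.5, 0],
    [8.76, 0, 0, 3, 0],
    [8.76, 0, 0, 3, 0],
    [8.76, 0, 0, 2.3, 0],
    [8.76, 0, 0, 1, 0],
    [8.76, 0, 0, 0.5, 0],
    [8.76, 0, 0, 0, 0]
  ]
}}

```text
time_s: 2.88
tcp_pos: [0.56, 0.1905, 0.0662]
eef_rot: [-180.0, -0.0, -19.0]
contact_force: [-0.5, 0.5, 0.7]
gripper_width: 0.0878
```

```bash
python3 look.py 2 wrist scene
```

```text
2.875 [0.56   0.1905 0.0662] [-1.7998e+02 -3.0000e-02 -1.8950e+01] [-0.52  0.55  0.75] 0.08783161760290073 [ 37.7  19.5 -19.9   0.  -50.6  33.3]
```

View pics/wrist2.png

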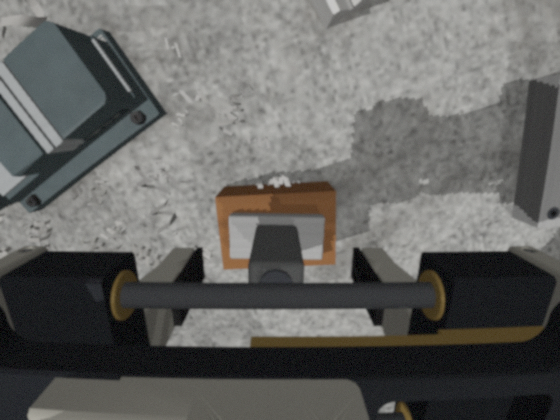

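View pics/scene2.png

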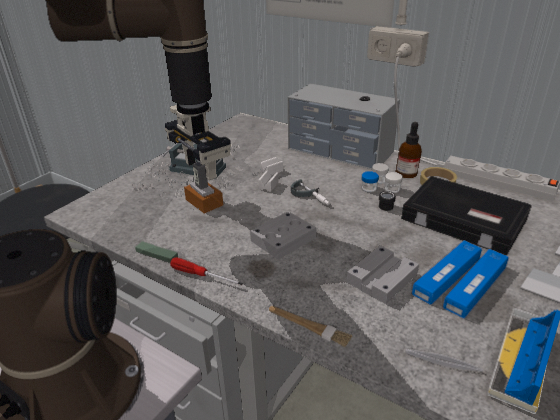

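The base edges now run level in the wrist picture (230–325, row 215), and the housing sits midway between the fingers at column 276. I'll close now.

>>> {"fn": "servo_tool", "kwargs": {
  "steps": [
    [5, 0, 0, 0, 0],
    [3.5, 0, 0, 0, 0],
    [2, 0, 0, 0, 0],
    [2, 0, 0, 0, 0],
    [2, 0, 0, 0, 0],
    [2, 0, 0, 0, 0]
  ],
  "squeeze": 30
}}

```text
time_s: 3.72
tcp_pos: [0.5597, 0.1903, 0.0657]
eef_rot: [180.0, 0.0, -18.9]
contact_force: [0.4, -0.0, 0.3]
gripper_width: 0.0329
```

>>> {"fn": "servo_tool", "kwargs": {
  "steps": [
    [2, 0, 0, 0, 0],
    [2, 0, 0, 0, 0],
    [2, 0, 0, 0, 0]
  ]
}}

```text
time_s: 4.1
tcp_pos: [0.5598, 0.1905, 0.0658]
eef_rot: [-180.0, -0.0, -18.9]
contact_force: [1.0, 1.7, -0.9]
gripper_width: 0.03
```

>>> {"fn": "servo_tool", "kwargs": {
  "steps": [
    [2, 0, 0, -0.5, 0],
    [2, 0, 0, -1, 0],
    [2, 0, 0, -1.5, 0],
    [2, 0, 0, -1.5, 0],
    [2, 0, 0, -1.5, 0],
    [2, 0, 0, -0.5, 0],
    [2, 0, 0, 0, 0],
    [2, 0, 0, 0, 0]
  ]
}}

```text
time_s: 5.1
tcp_pos: [0.5592, 0.1901, 0.1301]
eef_rot: [180.0, 0.0, -19.0]
contact_force: [-0.3, -0.5, -3.5]
gripper_width: 0.0298
```

```bash
python3 look.py 3 wrist scene; python3 -c "
import cv2
a=cv2.imread('pics/scene3.png')[90:220,130:270];b=cv2.imread('pics/wrist3.png')[160:330,180:380]
cv2.imwrite('pics/c3.png',cv2.hconcat([cv2.resize(a,(400,371)),cv2.resize(b,(400,371))]))"
```

```text
5.1 [0.5592 0.1901 0.1301] [ 1.7996e+02  4.0000e-02 -1.8950e+01] [-0.32 -0.49 -3.51] 0.029830564963821103 [ 37.7  15.8 -15.7  -0.  -58.6  33.3]
```

View pics/c3.png

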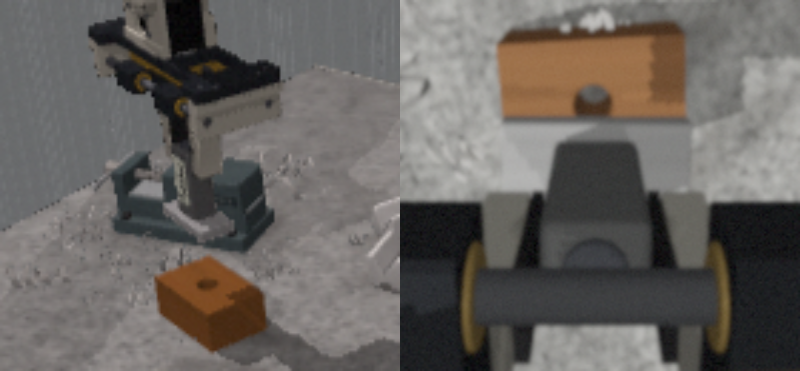

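>>> {"fn": "servo_tool", "kwargs": {
  "steps": [
    [2, 0.5, 1.8, 0, 0],
    [2, 1, 3.5, 0, 0],
    [2, 1.2, 4.2, 0, 0],
    [2, 1.2, 4.2, 0, 0],
    [2, 1.2, 4.2, 0, 0],
    [2, 1.2, 4.2, 0, 0],
    [2, 1.2, 4.2, 0, 0],
    [2, 1.2, 4.2, 0, 0]
  ]
}}

```text
time_s: 6.2
tcp_pos: [0.5421, -0.1285, 0.1306]
eef_rot: [180.0, 0.0, -19.0]
contact_force: [1.1, -0.3, -2.9]
gripper_width: 0.0305
```

>>> {"fn": "servo_tool", "kwargs": {
  "steps": [
    [2, 1.2, 4.2, 0, 0],
    [2, 1.2, 4.2, 0, 0],
    [2, 1.2, 4.2, 0, 0],
    [2, 1, 3.5, 0, 0],
    [2, 0.6, 2, 0, 0],
    [2, 0.2, 1.2, 0, -4],
    [2, 0, 0, 0, -5],
    [2, 0, 0, 0, 0]
  ]
}}

```text
time_s: 7.2
tcp_pos: [0.5309, -0.3266, 0.1305]
eef_rot: [-180.0, 0.0, -10.0]
contact_force: [-0.2, -0.1, -3.3]
gripper_width: 0.0297
```

```bash
python3 look.py 4 wrist scene; python3 -c "
import cv2
a=cv2.imread('pics/scene4.png')[150:320,310:450];b=cv2.imread('pics/wrist4.png')[100:330,150:400]
cv2.imwrite('pics/c4.png',cv2.hconcat([cv2.resize(a,(400,486)),cv2.resize(b,(400,486))]))"
```

```text
7.2 [ 0.5309 -0.3266  0.1305] [-1.7999e+02  3.0000e-02 -9.9900e+00] [-0.19 -0.11 -3.25] 0.02970142036794067 [-13.7  18.6 -11.5  -0.  -59.9  93.7]
```

View pics/c4.png

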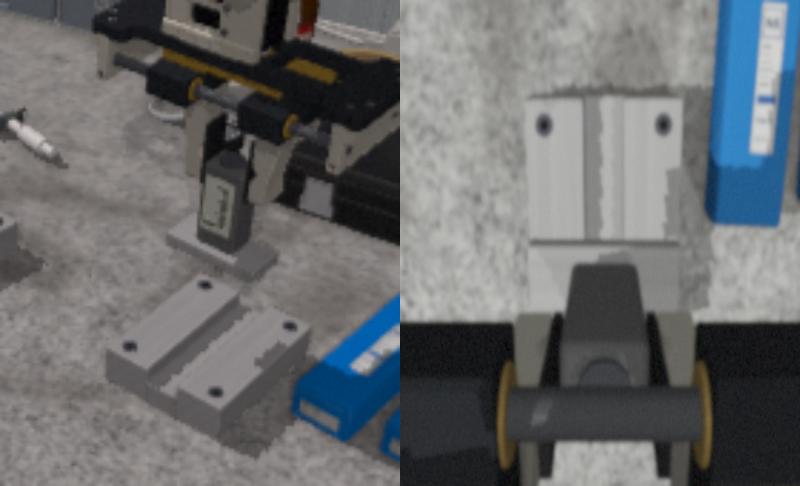

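View pics/wrist4.png

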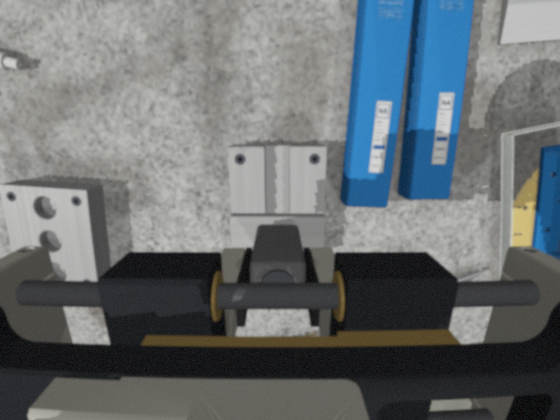

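```bash
python3 - <<'E'
from h import *
import pickle
s=pickle.load(open("s4.pkl","rb"));C=cam("wrist",s)
P=ray(C,[(240,158.5),(314.5,158)],.03);print(P)
th=np.radians(-10);x=np.array([np.cos(th),np.sin(th),0])
print(P.mean(0)-x*.048, np.degrees(np.arctan2(*(P[0]-P[1])[[1,0]]))-90)
print(proj(cam("wrist",s),[[.531,-.3265,.03]]))
# tool-frame position of base front-edge corners visible
print(ray(C,[(231,215),(324,216)],s["tcp_pos"][2]-.0158))
E
```

```text
[[ 0.58334138 -0.30033068  0.03      ]
 [ 0.57141106 -0.37126634  0.03      ]]
[ 0.53010545 -0.3274634   0.03      ] -9.546946987914197
[[276.09544716 205.45199756]]
[[ 0.55257813 -0.29770198  0.11470057]
 [ 0.54029572 -0.36345065  0.11470057]]
```

>>> {"fn": "servo_tool", "kwargs": {
  "steps": [
    [2, 0, 0, 1, 0],
    [2, 0, 0, 1.8, 0],
    [2, 0, 0, 1.5, 0],
    [2, 0, 0, 1, 0],
    [2, 0, 0, 0.7, 0],
    [2, 0, 0, 0.5, 0],
    [2, 0, 0, 0.4, 0],
    [2, 0, 0, 0, 0]
  ]
}}

```text
time_s: 8.3
tcp_pos: [0.5316, -0.3266, 0.062]
eef_rot: [180.0, -0.0, -9.9]
contact_force: [0.2, -0.3, -1.9]
gripper_width: 0.0295
```

>>> {"fn": "servo_tool", "kwargs": {
  "steps": [
    [2, 0, 0, 0.2, 0],
    [2, 0, 0, 0.2, 0],
    [2, 0, 0, 0, 0],
    [2, 0, 0, 0, 0]
  ]
}}

```text
time_s: 8.8
tcp_pos: [0.5315, -0.3265, 0.0579]
eef_rot: [180.0, -0.0, -9.9]
contact_force: [-0.3, -0.1, -0.4]
gripper_width: 0.03
```

Probe contact shows in the force (‑3.3 → ‑0.4 N). I'll push on in small steps until the base lands.

>>> {"fn": "servo_tool", "kwargs": {
  "steps": [
    [2, 0, 0, 0.1, 0],
    [2, 0, 0, 0.1, 0],
    [2, 0, 0, 0, 0],
    [2, 0, 0, 0, 0]
  ]
}}

```text
time_s: 9.3
tcp_pos: [0.5315, -0.3265, 0.0558]
eef_rot: [180.0, -0.0, -9.9]
contact_force: [0.2, 0.3, 0.9]
gripper_width: 0.0297
```

>>> {"fn": "servo_tool", "kwargs": {
  "steps": [
    [2, 0, 0, 0.1, 0],
    [2, 0, 0, 0, 0],
    [2, 0, 0, 0, 0]
  ]
}}

```text
time_s: 9.68
tcp_pos: [0.5316, -0.3265, 0.0558]
eef_rot: [180.0, -0.0, -9.9]
contact_force: [-1.6, 1.7, 8.3]
gripper_width: 0.0299
```

>>> {"fn": "servo_tool", "kwargs": {
  "steps": [
    [2, 0, 0, 0.1, 0],
    [2, 0, 0, 0, 0],
    [2, 0, 0, 0, 0]
  ]
}}

```text
time_s: 10.05
tcp_pos: [0.5318, -0.3266, 0.0557]
eef_rot: [180.0, -0.1, -9.9]
contact_force: [-3.6, 4.2, 14.4]
gripper_width: 0.0297
```

```bash
python3 look.py 5 wrist scene; python3 -c "
import cv2
a=cv2.imread('pics/scene5.png')[170:320,310:450];b=cv2.imread('pics/wrist5.png')[100:330,150:400]
cv2.imwrite('pics/c5.png',cv2.hconcat([cv2.resize(a,(400,429)),cv2.resize(b,(400,429))]))"
```

```text
10.05 [ 0.5318 -0.3266  0.0557] [ 1.7997e+02 -7.0000e-02 -9.9000e+00] [-3.55  4.18 14.43] 0.029688015664044328 [-13.6  22.8 -16.2   0.  -50.9  93.7]
```

View pics/c5.png

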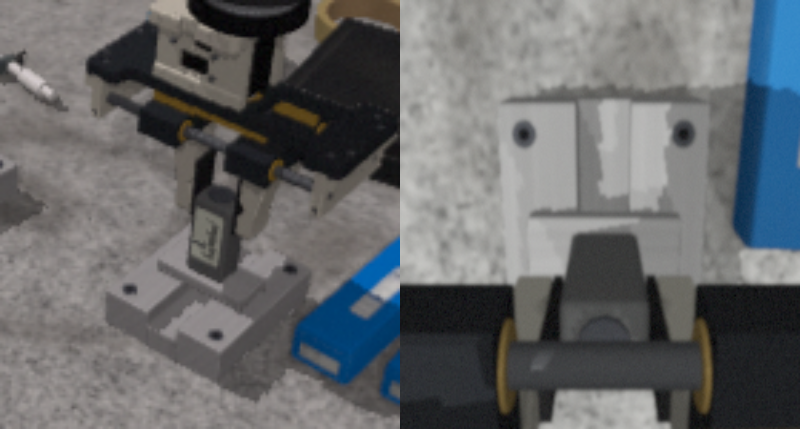

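The base is down flat across the channel, centred between the block's sides. I'll open part way while still holding down, then rise straight up.

>>> {"fn": "servo_tool", "kwargs": {
  "steps": [
    [3.5, 0, 0, 0, 0],
    [4.5, 0, 0, 0, 0],
    [5.5, 0, 0, 0, 0],
    [5.5, 0, 0, 0, 0],
    [5.5, 0, 0, 0, 0],
    [5.5, 0, 0, 0, 0]
  ]
}}

```text
time_s: 10.9
tcp_pos: [0.5313, -0.3265, 0.0537]
eef_rot: [-180.0, 0.0, -9.9]
contact_force: [-0.1, 0.0, 0.4]
gripper_width: 0.0547
```

```bash
python3 look.py 6 wrist; python3 -c "
import cv2
b=cv2.imread('pics/wrist6.png')[100:330,150:400]
cv2.imwrite('pics/c6.png',cv2.resize(b,None,fx=2,fy=2))"
```

```text
10.9 [ 0.5313 -0.3265  0.0537] [-1.80e+02  1.00e-02 -9.94e+00] [-0.14  0.02  0.37] 0.05469007163596003 [-13.7  22.9 -16.3   0.  -50.8  93.7]
```

View pics/c6.png

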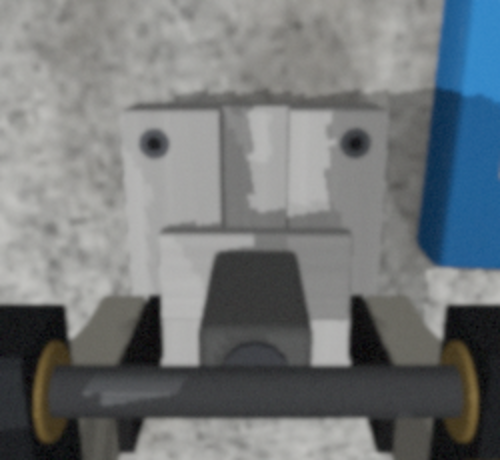

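>>> {"fn": "servo_tool", "kwargs": {
  "steps": [
    [5.5, 0, 0, -0.5, 0],
    [5.5, 0, 0, -1.5, 0],
    [5.5, 0, 0, -2.5, 0],
    [5.5, 0, 0, -3, 0],
    [5.5, 0, 0, -3, 0],
    [5.5, 0, 0, -3, 0],
    [5.5, 0, 0, -1.5, 0],
    [5.5, 0, 0, 0, 0]
  ]
}}

```text
time_s: 11.95
tcp_pos: [0.5319, -0.3266, 0.2051]
eef_rot: [180.0, -0.1, -9.9]
contact_force: [0.5, -0.6, -0.9]
gripper_width: 0.0553
```

>>> {"fn": "servo_tool", "kwargs": {
  "steps": [
    [5.5, -2, -3, 0, 0],
    [5.5, -2, -4, 0, 0],
    [5.5, -2, -4, 0, 0],
    [5.5, -1, -4, 0, 0],
    [5.5, 0, -4, 0, 0],
    [5.5, 0, -4, 0, 0],
    [5.5, 0, -2, 0, 0],
    [5.5, 0, 0, 0, 0]
  ]
}}

```text
time_s: 12.95
tcp_pos: [0.5051, -0.067, 0.2025]
eef_rot: [180.0, 0.1, -9.8]
contact_force: [-0.1, -0.6, -0.3]
gripper_width: 0.055
```

```bash
python3 look.py 7 top scene; python3 -c "
import cv2
a=cv2.imread('pics/scene7.png')[200:310,330:440];b=cv2.imread('pics/top7.png')[155:235,360:440]
cv2.imwrite('pics/c7.png',cv2.hconcat([cv2.resize(a,(400,400),interpolation=2),cv2.resize(b,(400,400),interpolation=2)]))"
```

```text
12.95 [ 0.5051 -0.067   0.2025] [ 1.7998e+02  1.1000e-01 -9.8300e+00] [-0.11 -0.61 -0.25] 0.055031378230004556 [ 14.5   4.8 -19.4  -0.  -65.9  65.6]
```

View pics/c7.png

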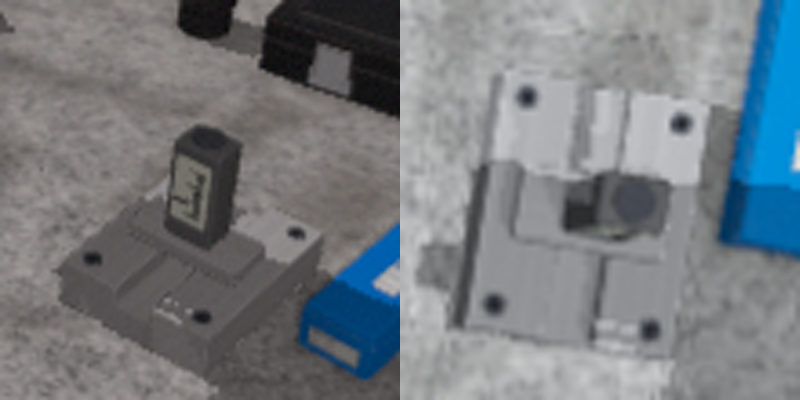

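```bash
python3 - <<'E'
from h import *
C=cam("top");S=cam("scene")
t=np.array([(632-400,198)])/5.+[360,155]-.4; s=np.array([(210,137)])/(400/110)+[330,200]-.4
print(ray(C,t,.107),ray(S,s,.107))
# triangulated height
def P(c): K,d,R,tt=c; return np.c_[R,tt]
u=lambda c,p: cv2.undistortPoints(p.reshape(-1,1,2),c[0],c[1]).reshape(2,1)
X=cv2.triangulatePoints(P(C),P(S),u(C,t),u(S,s));print((X[:3]/X[3]).T)
# base corners, z=.04
q=np.array([(520-400,173),(512-400,233),(667-400,258)])/5.+[360,155]-.4
B=ray(C,q,.04);print(B);e=B[2]-B[1];print(np.degrees(np.arctan2(e[1],e[0])),np.linalg.norm(e))
E
```

```text
[[ 0.53202417 -0.32473571  0.107     ]] [[ 0.53140942 -0.32679365  0.107     ]]
[[ 0.53249221 -0.32572127  0.10570745]]
[[ 0.54836502 -0.29341258  0.04      ]
 [ 0.52135248 -0.28940302  0.04      ]
 [ 0.50982456 -0.35942312  0.04      ]]
-99.34915155127175 0.07096271585956997
```

```bash
python3 -c "
from plant import r
print(r.close_job())"
```

```text
the job is handed in; nothing more can be done
None
```

The depth gauge is standing across the middle of the channel, released and pushed down to its seat. I handed the job in at about 13 s; it gave no verdict.

**What I did:** I gripped the housing across its 30 mm width and lifted it 64 mm straight up out of the rest. I carried it over the channelled block and pushed down. The downward travel stopped at the height expected for a seated base, with the force rising to about 14 N. I then opened the fingers, rose straight up and moved aside.

**Last checks, from the top and scene cameras:**

| Check | Measured | Expected or target |
|---|---|---|
| Cap position (x, y) | 0.532, -0.326 m | channel middle 0.531, -0.3265 m |
| Cap height | 0.106 m | 0.107 m seated, about 0.115 m if propped on the probe |
| Base direction | about 1° off square to the channel | within 17° |
| Robot contact | tool over 0.25 m away, force near zero | touching nothing |

The two cameras differ by about 2 mm on the cap position, which is within the calibration error. I could not read the probe joint directly, so its depth is inferred from the seated height. No check failed.

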